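Tidy the studio desk after rehearsal

TASK

Sort the five pieces of guitar and harmonica gear lying loose on the studio desk: lay the two small metal effects pedals flat in the grey tray with two bays, one pedal in each bay (either one, either way round), stand both metal guitar slides upright side by side in the round white dish, and lay the harmonica flat in the plain undivided wooden tray. Do not push the drum key and the small pick tin that lie among them out of their places.

Things in the scene. Friction and masses are not known exactly. Their poses are not given: they have to be found in the camera images.
- pedal_one_knob: Mini effects pedal, a bare aluminium box 94 (x) by 42 (y) by 34 mm high with one large black knob (24 mm across, 9 mm high, centred at x = +26 mm) and a steel foot switch 7 mm high at x = -28 mm on top; 43 mm high in all, about 0.18 kg. Origin at the centre of the underside, z up. Lies flat, any yaw up to about 85 degrees either way. Grip it across its 42 mm width (along its y).
- pedal_three_knobs: Mini effects pedal of the same box, 94 (x) by 42 (y) by 34 mm high, with three small black knobs (14 mm across, 9 mm high) in a triangle on its +x half and a steel foot switch at x = -28 mm; 43 mm high in all, about 0.18 kg. Origin at the centre of the underside, z up.
- slide_long: Long guitar slide: a plain steel tube standing on end, 28 mm outer diameter, 22 mm bore, 69 mm high, about 0.1 kg. Origin at the centre of its lower end, z up along the tube.
- slide_short: Short guitar slide: a plain steel tube standing on end, 28 mm outer diameter, 22 mm bore, 50 mm high, about 0.075 kg. Origin at the centre of its lower end, z up along the tube.
- harmonica: Harmonica lying flat: a steel-covered bar 102 (x) by 27 (y) by 22 mm high with a black comb showing all round at mid height (the steel covers are 25 mm wide), about 0.11 kg. Origin at the centre of the underside, z up. Grip it across its width (along its y).
- bay_tray: Low grey plastic tray for the pedals, fixed to the desk: 130 (x) by 164 (y) mm outside, walls 4 mm thick and 12 mm high, floor 4 mm thick. A wall along its x axis through the middle divides it into two equal bays, each 122 (x) by 76 (y) mm inside, centred at y = +40 and y = -40 mm. A pedal lies in a bay with its long side along the tray's x. Origin at the centre of the underside, z up.
- plain_tray: Low plywood tray for the harmonica, undivided, fixed to the desk: 138 (x) by 92 (y) mm outside, walls 4 mm thick and 12 mm high, floor 4 mm thick, so 130 by 84 mm inside. Origin at the centre of the underside, z up.
- dish: Round white ceramic dish for the slides, fixed to the desk: 132 mm across its rim, 20 mm high, wall 4 mm, flat inner floor 5 mm above the desk and about 120 mm across; both slides stand in it next to one another. Origin at the centre of the underside, z up.
- drum_key: Bystander, to be left where it is: a dark steel T-shaped drum key lying flat, about 43 (x) by 36 (y) mm, 10 mm high. Origin on the desk under its middle; its cross-bar is at the +x end.
- pick_tin: Bystander, to be left where it is: a small dark round tin for picks, 39 mm across, 15 mm high. Origin at the centre of the underside.
Mind the look-alikes: they are no part of the job. Leave any blue or yellow look-alike of the pedal_three_knobs alone.

How it is judged:
By the outcome, as a careful person would: the job done as asked, in the order asked, and still so for the second after the job is handed in, with the robot touching nothing.
It also fails if it takes over 128 s, if anything falls off the work surface, if the arm or the gripper's body presses on something with over 40 N, if the wrist force passes 120 N, or if a joint passes its speed limit or range.

ROBOT

A 6-joint arm with a two-finger parallel gripper is mounted at the origin on the work surface. World frame = base frame: x ahead of the robot, y to its left, z up, the work surface at z = 0. Lengths are in mm, angles in rad, forces in N, time in s.
With the tool pointing down it reaches from about 350 to 925 mm from the base axis. Payload 6.4 kg.
Tool frame: the origin (TCP) lies midway between the tips of the shut fingers; the grasp point (between the pads) lies 19 mm behind it; z points along the fingers, y is the line along which they close (so a half turn about z gives the same grasp; the last joint's range is limited). The gripper opens to 94 mm and grips with 3 to 60 N. Pads are 16 mm wide; open, the fingers measure 119 mm over their backs; the gripper's body (75 mm by 177 mm) begins 78 mm behind the grasp point.
Start: joints at [1.048, 0.245, 1.558, -0, 1.339, -0.174], TCP at [222.148, 610.871, 205.455] pointing down, gripper open.
Joint ranges: [-3.13, 3.13], [-1.02, 2.26], [0.13, 2.54], [-0.95, 4.09], [0.21, 2.88], [-2.74, 2.74]. Speed limits (rad/s): [2.57, 2.57, 3.14, 3.14, 3.14, 3.14].

INTERFACE

Orientations are given as [roll, pitch, yaw] about the fixed x, y, z axes, in that order (R = Rz(yaw) Ry(pitch) Rx(roll)).
In Python, from plant import ctrl gives the robot as it stands. The module is installed in compiled form; this text tells all that it offers.
- The arm moves only by the tool jog_arm, never from a script. Its argument "targets" is a list of rows, each an object with "delta_pos": the shift along the tool's x, y, z in mm, a list of three; "turn": the turn, a rotation vector about the tool's x, y, z in degrees, a list of three. A call has 1 to 12 rows; each row is the pose to reach, as a shift and turn from the pose commanded when the call began, along the tool's axes at that moment; what a row does not reach only later rows make up. A row lasts 1/8 s, in which the tool goes at most 62.5 mm and 10.7 degrees, less where a joint would pass 70% of its speed; a pose out of reach is approached as far as the arm can. A call with a gripper value outside its range is refused whole. "jaw" is the closure in counts, from 0 (fully open) to 255 (shut), set as the call begins (left out, the last holds). The fingers move at their own pace and stop on an object; "newtons" is the grip in N (left out, the last holds). Time passes only in rows, so rows that repeat a pose let the fingers close. It gives the time, the measured TCP pose, the force, the opening and the grip force at its end, in the units of the state.
- ctrl.observe(): the state, without advancing time (a new reading comes with each control period).
- ctrl.read_camera(name): name is "scene" or "top" or "wrist"; returns (picture, depth): 400x640x3 uint8, blue, green, red; 400x640 float32, mm along the optical axis (not along the pixel's ray), 0 where there is no reading.
- ctrl.camera_params(name): a dict with "camera_matrix" (3x3 intrinsics, pixels), "R" (3x3) and "t" (3): a world point X has camera coordinates R X + t; the wrist camera has in their place "tool_from_camera" (4x4, takes a point from camera to tool coordinates, whose origin is the TCP and whose axes are the flange's). Camera axes: x right, y down, z forward; pixel columns grow to the right and rows downward; lengths in mm; the calibration is good to about 2 mm. A picture is of the moment at which its call begins: read the wrist's pose just before it. camera_params takes no time and is no camera call.
- ctrl.job_done(): hands the job in; it is judged then, once.
Trained networks look in the newest picture that a camera, given by its name, has taken for a name from the list of things; names that differ only in an ending like _2 or _b are one class to them, and where a whole thing is asked for, a point or a joint stands for the part that bears it (a point fixed in the world has none). Each returns a list of dicts, best first, with "score" (0 to 1); they miss things now and then, are a little off and sometimes report something else, mostly with a low value. They report only what shows in the picture. A call takes as long as a camera call. They do not tell look-alikes from the thing itself.
- ctrl.boxes_of(query, camera): "box" ([left, top, right, bottom] in pixels, round what is visible of it).
- ctrl.mark_of(query, camera): "xy" ([column, row] in pixels: a listed point, or the origin of a listed thing).
The state is a dict: "t": time; "joint_positions": joint angles; "joint_velocities": joint speeds; "joint_torque": joint torques, N m; "position": TCP position; "orientation": TCP orientation; "wrist_force": force on the tool from outside, world axes, zero at the start; "moment": the same for the moment, N m; "finger_gap": opening from 0.0 (shut) to 1.0 (fully open); "gripper_force": force on a finger pad.
Only numpy, scipy, OpenCV 4.12 (cv2) and the standard library are available. Lean on these libraries where they do the work, as an engineer would, in place of code of your own. Each camera call takes 0.05 s, during which the arm holds its last target. There are 200 camera calls.

## Working session

There is one attempt and no reset: what is moved stays moved. The work goes in short steps, Python scripts to look and compute and a tool call to move; the robot and the scene stay as the last step left them, time stands still between calls to the robot, and variables do not carry over. Pictures are saved under pics/ and viewed, at most 14 in all, crops included, and the job is handed in when it is done.

Besides the shell and the picture viewer there is one more tool, called after "Request:" by a JSON object that holds its "name" and its "arguments", one argument or row to a line. jog_arm: Moves the arm, as the interface text tells. Its arguments: {"type":"object","properties":{"targets":{"type":"array","items":{"type":"object","properties":{"delta_pos":{"type":"array","items":{"type":"number"}},"turn":{"type":"array","items":{"type":"number"}}}}},"jaw":{"type":"number"},"newtons":{"type":"number"}},"required":["targets"]}

```bash
mkdir -p pics; python3 - <<'E'
from plant import ctrl
import cv2
s=ctrl.observe();print({k:s[k] for k in('t','position','orientation','finger_gap')})
for c in('top','scene'):
    p,d=ctrl.read_camera(c);cv2.imwrite(f'pics/{c}0.png',p)
    P=ctrl.camera_params(c);print(c,P)
    for q in 'pedal_one_knob pedal_three_knobs slide_long slide_short harmonica bay_tray plain_tray dish drum_key pick_tin'.split():
        print(q,[([round(v) for v in b['box']],round(b['score'],2)) for b in ctrl.boxes_of(q,c)][:3])
E
```

```text
{'t': 0.0, 'position': array([221.84958693, 610.33171292, 204.37122574]), 'orientation': array([-3.13969096e+00, -3.38268862e-04,  2.79275901e+00]), 'finger_gap': 0.9987445303196721}
top {'camera_matrix': array([[480.00077733,   0.        , 320.39143127],
       [  0.        , 480.00077733, 197.66104525],
       [  0.        ,   0.        ,   1.        ]]), 'R': array([[ 9.19332465e-03, -9.99957683e-01,  3.38389446e-04],
       [-9.98546896e-01, -9.19832312e-03, -5.30988440e-02],
       [ 5.30997096e-02,  1.50257180e-04, -9.98589204e-01]]), 't': array([  -9.35981358,  477.71024888, 1005.06690038])}
pedal_one_knob [([158, 228, 192, 274], 0.78)]
pedal_three_knobs [([290, 191, 334, 236], 0.82), ([376, 254, 409, 303], 0.81), ([207, 255, 253, 297], 0.69)]
slide_long [([383, 220, 395, 236], 0.45)]
slide_short [([237, 212, 253, 223], 0.62), ([290, 193, 334, 234], 0.24)]
harmonica [([430, 235, 475, 280], 0.7)]
bay_tray [([410, 104, 498, 179], 0.86)]
plain_tray [([173, 112, 230, 184], 0.59)]
dish [([288, 98, 347, 162], 0.97)]
drum_key [([356, 171, 379, 190], 0.59)]
pick_tin [([265, 169, 282, 
[... 153 characters left out ...]
      ,   0.        ,   1.        ]]), 'R': array([[ 0.02838313,  0.99958988, -0.00380302],
       [ 0.52077963, -0.01803463, -0.85350063],
       [-0.85321918,  0.02224449, -0.52107793]]), 't': array([ -22.41094258, -222.66332795, 1202.4503441 ])}
pedal_one_knob [([427, 163, 452, 196], 0.83)]
pedal_three_knobs [([238, 159, 273, 185], 0.97), ([371, 151, 412, 182], 0.85), ([298, 180, 346, 211], 0.67)]
slide_long [([243, 168, 263, 199], 0.72)]
slide_short [([381, 176, 395, 200], 0.64)]
harmonica []
bay_tray [([94, 220, 216, 284], 0.69)]
plain_tray [([417, 211, 499, 267], 0.68), ([379, 175, 395, 200], 0.49)]
dish [([281, 226, 357, 284], 0.69)]
drum_key []
pick_tin [([357, 211, 378, 225], 0.59)]
```

```bash
python3 - <<'E'
import cv2
p=cv2.imread('pics/top0.png')
cv2.imwrite('pics/top0c.png',cv2.resize(p[90:315,145:505],(800,500),interpolation=cv2.INTER_CUBIC))
E
```

```text
(no output)
```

View pics/top0c.png

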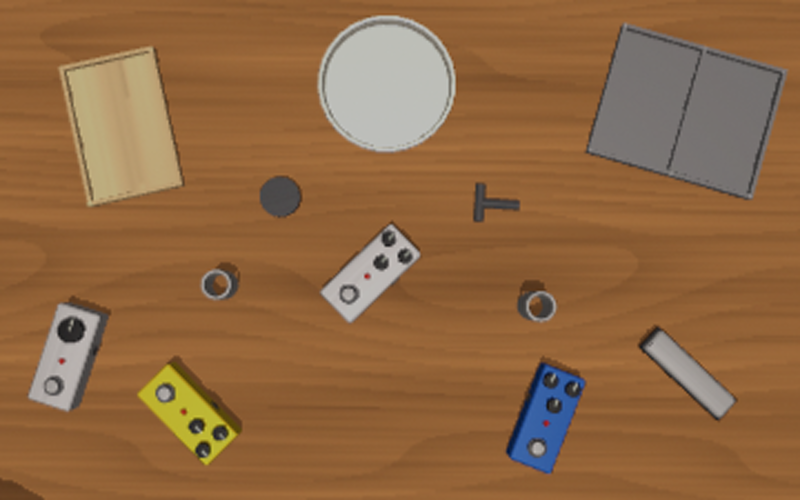

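View pics/scene0.png

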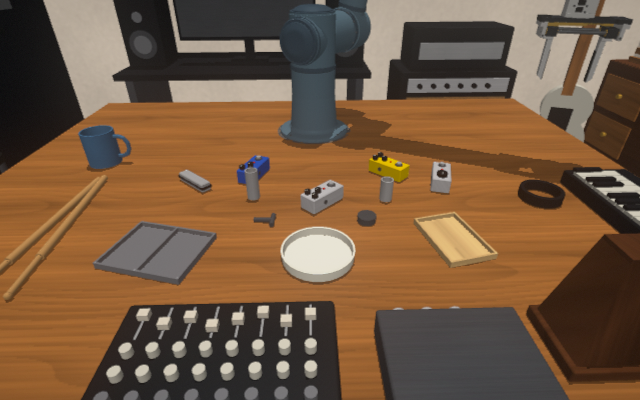

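Top crop: the three-knob candidates are aluminium (full picture ~312,213), yellow (~230,276) and blue (~392,278). The bare aluminium one fits, and the coloured two are look-alikes. The one-knob pedal is at (175,250), the harmonica at (453,257), the short slide at (244,217), and the long slide at (387,226). The trays are at left (plywood) and right (grey), with the dish in the middle.

```bash
cat > h.py <<'E'
from plant import ctrl
import numpy as np, cv2
def cloud(c='top'):
    p,d=ctrl.read_camera(c);P=ctrl.camera_params(c);K=P['camera_matrix']
    v,u=np.mgrid[:400,:640]
    X=np.stack([(u-K[0,2])*d/K[0,0],(v-K[1,2])*d/K[1,1],d],-1)
    return p,d,(X-P['t'])@P['R']
def proj(X,c='top'):
    P=ctrl.camera_params(c);q=P['camera_matrix']@(P['R']@np.array(X,float)+P['t']);return q[:2]/q[2]
def rect(W,box,lo,hi):
    l,t,r,b=box;w=W[t:b,l:r].reshape(-1,3);m=(w[:,2]>lo)&(w[:,2]<hi);w=w[m]
    (cx,cy),(a,b2),ang=cv2.minAreaRect(w[:,:2].astype(np.float32))
    if a<b2:a,b2,ang=b2,a,ang+90
    ang=(ang+90)%180-90
    return cx,cy,a,b2,ang,np.median(w[:,2]),len(w)
E
cat > m.py <<'E'
from h import *
p,d,W=cloud()
B=dict(one=(150,220,200,282,26,50),three=(282,185,342,242,26,50),long=(372,210,402,245,58,80),short=(230,205,260,232,40,60),harm=(425,228,482,285,12,30),bay=(400,98,505,184,6,20),plain=(166,106,236,190,6,20),dish=(282,92,353,168,12,30),key=(350,165,385,195,4,18),tin=(258,162,288,196,8,22))
print('desk z',np.median(W[300:390,300:360,2]))
for k,b in B.items():
    r=rect(W,b[:4],*b[4:]);print(k,*[round(float(x),1) for x in r])
    c=cv2.boxPoints(((r[0],r[1]),(r[2],r[3]),r[4]))
    q=np.array([proj([x,y,r[5]]) for x,y in c])
    cv2.polylines(p,[(q*8).astype(np.int32)],True,(0,0,255),1,cv2.LINE_AA,3)
cv2.imwrite('pics/m.png',cv2.resize(p[90:315,145:505],(800,500),interpolation=cv2.INTER_CUBIC))
E
python3 m.py; python3 -c "
from plant import ctrl;print(ctrl.camera_params('wrist'))"
```

```text
desk z 0.2777327391333392
one 365.5 297.7 94.3 43.2 -17.2 34.2 953.0
three 446.0 13.6 94.1 42.0 -45.7 34.2 907.0
long 416.7 -140.4 26.7 26.7 67.0 67.9 73.0
short 434.1 154.3 27.1 26.6 -18.0 49.6 75.0
harm 354.6 -287.8 102.5 27.8 47.4 21.2 618.0
bay 588.6 -290.1 177.9 173.7 73.0 9.3 1320.0
plain 586.5 252.9 138.7 98.6 13.0 9.1 864.0
dish 627.8 0.4 129.6 129.4 -89.3 19.4 449.0
key 516.3 -98.6 61.3 56.9 -87.2 8.5 161.0
tin 519.6 101.3 36.7 36.6 -0.5 14.9 259.0
{'camera_matrix': array([[298.42260188,   0.        , 313.86385515],
       [  0.        , 298.42260188, 204.19330765],
       [  0.        ,   0.        ,   1.        ]]), 'tool_from_camera': array([[-5.05557310e-04, -9.68951137e-01, -2.47251773e-01,
         7.09874086e+01],
       [ 9.99999342e-01, -2.35309864e-04, -1.12255299e-03,
        -1.13395074e+00],
       [ 1.02951821e-03, -2.47252178e-01,  9.68950618e-01,
        -1.78563963e+02],
       [ 0.00000000e+00,  0.00000000e+00,  0.00000000e+00,
         1.00000000e+00]])}
```

View pics/m.png

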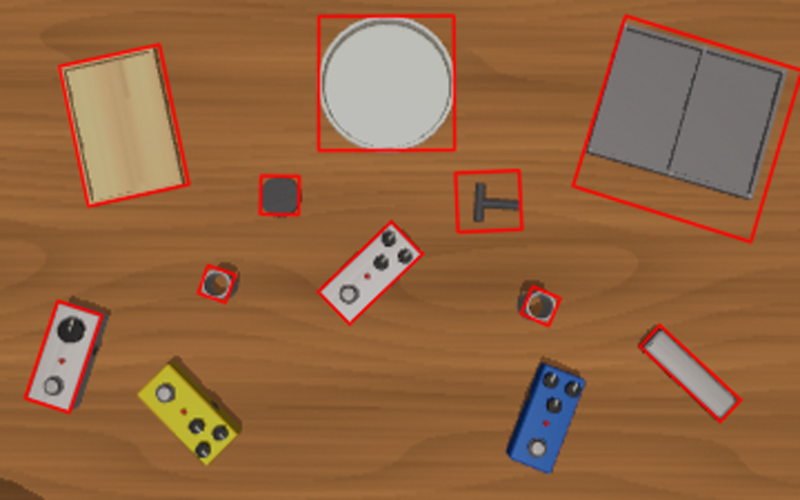

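```bash
cat > t.py <<'E'
from h import *
p,d,W=cloud();P=ctrl.camera_params('top');K=P['camera_matrix'];R,t=P['R'],P['t']
def ray(uv,z):
    D=R.T@np.linalg.inv(K)@np.array([uv[0],uv[1],1]);C=-R.T@t;return (C+D*(z-C[2])/D[2])[:2]
hsv=cv2.cvtColor(p,cv2.COLOR_BGR2HSV)
for n,(l,t0,r,b),m in (('bay',(400,98,505,184),hsv[...,1]<60),('plain',(166,106,236,190),hsv[...,2]>165),('dish',(282,92,353,168),hsv[...,1]<60)):
    M=np.zeros((400,640),np.uint8);M[t0:b,l:r]=m[t0:b,l:r]
    M=cv2.morphologyEx(M,cv2.MORPH_OPEN,np.ones((3,3)))
    c=max(cv2.findContours(M,0,1)[0],key=cv2.contourArea)[:,0]
    z=20 if n=='dish' else 12
    q=np.array([ray(u,z) for u in c],np.float32)
    print(n,[np.round(x,1) for x in cv2.minAreaRect(q)],cv2.minEnclosingCircle(q) if n=='dish' else '')
for k in range(3):
    s=ctrl.observe();print(s['t'],s['position'],s['orientation'],s['joint_positions'])
E
python3 t.py
```

```text
bay [array([ 604.5, -288.3]), array([164.8, 131.2]), np.float64(74.2)] 
plain [array([583.5, 252. ]), array([130.6,  84.6]), np.float64(13.2)] 
dish [array([6.277e+02, 4.000e-01]), array([128.5, 129.5]), np.float64(0.5)] ((627.1035766601562, 0.07691282033920288), 65.82280731201172)
1.2 [222.13154    610.83617009 205.42311696] [-3.14146597e+00  2.88844360e-06  2.79279690e+00] [ 1.04790598e+00  2.45113887e-01  1.55784319e+00 -2.54715514e-05
  1.33875985e+00 -1.74088731e-01]
1.2 [222.13154    610.83617009 205.42311696] [-3.14146597e+00  2.88844360e-06  2.79279690e+00] [ 1.04790598e+00  2.45113887e-01  1.55784319e+00 -2.54715514e-05
  1.33875985e+00 -1.74088731e-01]
1.2 [222.13154    610.83617009 205.42311696] [-3.14146597e+00  2.88844360e-06  2.79279690e+00] [ 1.04790598e+00  2.45113887e-01  1.55784319e+00 -2.54715514e-05
  1.33875985e+00 -1.74088731e-01]
```

```bash
cat > plan.py <<'E'
import sys
from h import *
s=ctrl.observe();x,y,z=s['position'];w=s['orientation'][2]
print('t',round(s['t'],2),np.round(s['position'],1),'yaw',round(np.degrees(w),1),'gap',round(94*s['finger_gap'],1),'g',round(s['gripper_force'],1),'F',np.round(s['wrist_force'],1))
c,n=np.cos(w),np.sin(w)
for a in sys.argv[1:]:
    X,Y,Z,A=map(float,a.split(','));dx,dy=X-x,Y-y
    print(a,'->',np.round([c*dx+n*dy,n*dx-c*dy,z-Z],1),'turn',round(-(A-np.degrees(w)),1))
E
python3 plan.py 365.5,297.7,100,162.8 365.5,297.7,12,162.8
```

```text
t 1.2 [222.1 610.8 205.4] yaw 160.0 gap 94.2 g 0.0 F [-1.1 -0.3 -0.2]
365.5,297.7,100,162.8 -> [-241.8 -245.3  105.4] turn -2.8
365.5,297.7,12,162.8 -> [-241.8 -245.3  193.4] turn -2.8
```

Request:
{"name": "jog_arm", "arguments": {
  "targets": [
    {"delta_pos": [-241.8, -245.3, 105.4], "turn": [0, 0, -2.8]},
    {"delta_pos": [-241.8, -245.3, 105.4], "turn": [0, 0, -2.8]},
    {"delta_pos": [-241.8, -245.3, 105.4], "turn": [0, 0, -2.8]},
    {"delta_pos": [-241.8, -245.3, 105.4], "turn": [0, 0, -2.8]},
    {"delta_pos": [-241.8, -245.3, 105.4], "turn": [0, 0, -2.8]},
    {"delta_pos": [-241.8, -245.3, 105.4], "turn": [0, 0, -2.8]},
    {"delta_pos": [-241.8, -245.3, 105.4], "turn": [0, 0, -2.8]},
    {"delta_pos": [-241.8, -245.3, 105.4], "turn": [0, 0, -2.8]},
    {"delta_pos": [-241.8, -245.3, 105.4], "turn": [0, 0, -2.8]}
  ],
  "jaw": 92,
  "newtons": 25
}}

```text
t: 2.33
position: [365.5, 298.8, 100.7]
orientation: [3.141, 0.001, 2.843]
wrist_force: [-0.9, 0.3, -0.3]
finger_gap: 0.636
gripper_force: 0.0
```

```bash
python3 plan.py 365.5,297.7,12,162.8; python3 - <<'E'
from h import *
p,d=ctrl.read_camera('wrist');cv2.imwrite('pics/w1.png',p)
E
```

```text
t 2.33 [365.5 298.8 100.7] yaw 162.9 gap 59.8 g 0.0 F [-0.9  0.3 -0.3]
365.5,297.7,12,162.8 -> [-0.3 -1.1 88.7] turn 0.1
```

View pics/w1.png

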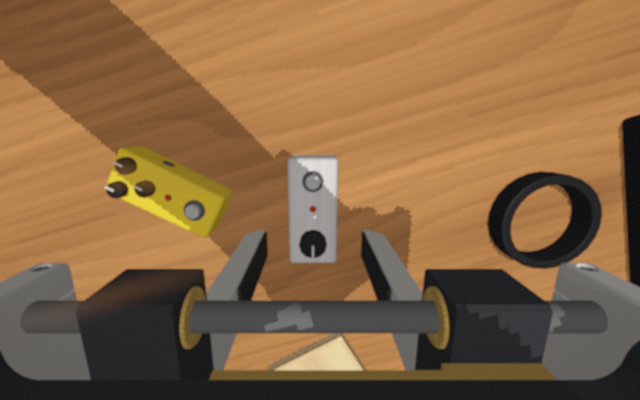

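The wrist view shows the aluminium one-knob pedal (313,210) centred between the fingers (265–365), with the yellow pedal clear at left (170,190).

Request:
{"name": "jog_arm", "arguments": {
  "targets": [
    {"delta_pos": [0, 0, 45]},
    {"delta_pos": [0, 0, 75]},
    {"delta_pos": [0, 0, 88]},
    {"delta_pos": [0, 0, 88]}
  ]
}}

```text
validation failed for argument at $.ta...
```

Request:
{"name": "jog_arm", "arguments": {
  "targets": [
    {"delta_pos": [0, 0, 0]},
    {"delta_pos": [0, 0, 0]},
    {"delta_pos": [0, 0, 0]},
    {"delta_pos": [0, 0, 0]},
    {"delta_pos": [0, 0, -10]},
    {"delta_pos": [0, 0, -50]},
    {"delta_pos": [0, 0, -100]},
    {"delta_pos": [0, 0, -110]},
    {"delta_pos": [0, 0, -110]}
  ],
  "jaw": 255
}}

```text
validation failed for argument at $.ta...
```

```bash
cat > plan.py <<'E'
import sys
from h import *
s=ctrl.observe()
print('t',round(s['t'],2),np.round(s['position'],1),np.round(np.degrees(s['orientation']),1),'gap',round(94*s['finger_gap'],1),'g',round(s['gripper_force'],1),'F',np.round(s['wrist_force'],1))
x,y,z,A0=map(float,sys.argv[1].split(','));w=np.radians(A0);c,n=np.cos(w),np.sin(w)  # commanded pose now
for a in sys.argv[2:]:
    X,Y,Z,A=map(float,a.split(','));dx,dy=X-x,Y-y
    print(a,'->',np.round([c*dx+n*dy,n*dx-c*dy,z-Z],1),'turn',round(A0-A,1))
E
python3 plan.py 365.5,297.7,122,162.8 593.6,-326.8,122,164.2 593.6,-326.8,18,164.2
```

```text
t 2.38 [365.4 298.8 100.6] [180.    0.  162.9] gap 60.2 g 0.0 F [ 0.1 -0.3 -0.9]
593.6,-326.8,122,164.2 -> [-402.6 -529.1    0. ] turn -1.4
593.6,-326.8,18,164.2 -> [-402.6 -529.1  104. ] turn -1.4
```

Request:
{"name": "jog_arm", "arguments": {
  "targets": [
    {"delta_pos": [0, 0, 45], "turn": [0, 0, 0]},
    {"delta_pos": [0, 0, 75], "turn": [0, 0, 0]},
    {"delta_pos": [0, 0, 88], "turn": [0, 0, 0]},
    {"delta_pos": [0, 0, 88], "turn": [0, 0, 0]}
  ]
}}

```text
t: 2.88
position: [365.2, 298.0, 11.8]
orientation: [-3.141, -0.001, 2.843]
wrist_force: [-1.6, -0.8, 0.7]
finger_gap: 0.637
gripper_force: 0.0
```

Request:
{"name": "jog_arm", "arguments": {
  "targets": [
    {"delta_pos": [0, 0, 0], "turn": [0, 0, 0]},
    {"delta_pos": [0, 0, 0], "turn": [0, 0, 0]},
    {"delta_pos": [0, 0, 0], "turn": [0, 0, 0]},
    {"delta_pos": [0, 0, 0], "turn": [0, 0, 0]},
    {"delta_pos": [0, 0, -10], "turn": [0, 0, 0]},
    {"delta_pos": [0, 0, -50], "turn": [0, 0, 0]},
    {"delta_pos": [0, 0, -100], "turn": [0, 0, 0]},
    {"delta_pos": [0, 0, -110], "turn": [0, 0, 0]},
    {"delta_pos": [0, 0, -110], "turn": [0, 0, 0]}
  ],
  "jaw": 255
}}

```text
t: 4.0
position: [365.3, 297.6, 121.8]
orientation: [3.141, 0.0, 2.842]
wrist_force: [-0.3, -0.3, -3.1]
finger_gap: 0.445
gripper_force: 25.0
```

```bash
python3 plan.py 365.5,297.7,122,162.8 593.6,-326.8,122,164.2 593.6,-326.8,18,164.2
```

```text
t 4.0 [365.3 297.6 121.8] [180.    0.  162.8] gap 41.8 g 25.0 F [-0.3 -0.3 -3.1]
593.6,-326.8,122,164.2 -> [-402.6 -529.1    0. ] turn -1.4
593.6,-326.8,18,164.2 -> [-402.6 -529.1  104. ] turn -1.4
```

Request:
{"name": "jog_arm", "arguments": {
  "targets": [
    {"delta_pos": [-402.6, -529.1, 0], "turn": [0, 0, -1.4]},
    {"delta_pos": [-402.6, -529.1, 0], "turn": [0, 0, -1.4]},
    {"delta_pos": [-402.6, -529.1, 0], "turn": [0, 0, -1.4]},
    {"delta_pos": [-402.6, -529.1, 0], "turn": [0, 0, -1.4]},
    {"delta_pos": [-402.6, -529.1, 0], "turn": [0, 0, -1.4]},
    {"delta_pos": [-402.6, -529.1, 0], "turn": [0, 0, -1.4]},
    {"delta_pos": [-402.6, -529.1, 0], "turn": [0, 0, -1.4]},
    {"delta_pos": [-402.6, -529.1, 0], "turn": [0, 0, -1.4]},
    {"delta_pos": [-402.6, -529.1, 0], "turn": [0, 0, -1.4]},
    {"delta_pos": [-402.6, -529.1, 0], "turn": [0, 0, -1.4]},
    {"delta_pos": [-402.6, -529.1, 0], "turn": [0, 0, -1.4]},
    {"delta_pos": [-402.6, -529.1, 0], "turn": [0, 0, -1.4]}
  ]
}}

```text
t: 5.5
position: [592.7, -328.4, 118.3]
orientation: [3.14, -0.004, 2.863]
wrist_force: [-0.2, 0.9, -2.3]
finger_gap: 0.441
gripper_force: 25.0
```

```bash
python3 plan.py 593.6,-326.8,122,164.2
```

```text
t 5.5 [ 592.7 -328.4  118.3] [179.9  -0.2 164. ] gap 41.4 g 25.0 F [-0.2  0.9 -2.3]
```

Request:
{"name": "jog_arm", "arguments": {
  "targets": [
    {"delta_pos": [0, 0, 0], "turn": [0, 0, 0]},
    {"delta_pos": [0, 0, 40], "turn": [0, 0, 0]},
    {"delta_pos": [0, 0, 80], "turn": [0, 0, 0]},
    {"delta_pos": [0, 0, 94], "turn": [0, 0, 0]},
    {"delta_pos": [0, 0, 101], "turn": [0, 0, 0]},
    {"delta_pos": [0, 0, 105], "turn": [0, 0, 0]},
    {"delta_pos": [0, 0, 105], "turn": [0, 0, 0]},
    {"delta_pos": [0, 0, 105], "turn": [0, 0, 0]}
  ]
}}

```text
t: 6.5
position: [594.5, -327.2, 18.2]
orientation: [-3.141, 0.002, 2.866]
wrist_force: [-0.1, 0.3, -1.8]
finger_gap: 0.442
gripper_force: 25.0
```

Request:
{"name": "jog_arm", "arguments": {
  "targets": [
    {"delta_pos": [0, 0, 0.8], "turn": [0, 0, 0]},
    {"delta_pos": [0, 0, 1.5], "turn": [0, 0, 0]},
    {"delta_pos": [0, 0, 1.5], "turn": [0, 0, 0]}
  ]
}}

```text
t: 6.88
position: [594.4, -327.2, 17.3]
orientation: [-3.141, 0.001, 2.866]
wrist_force: [-2.6, 1.0, 6.2]
finger_gap: 0.442
gripper_force: 25.0
```

Request:
{"name": "jog_arm", "arguments": {
  "targets": [
    {"delta_pos": [0, 0, 0], "turn": [0, 0, 0]},
    {"delta_pos": [0, 0, 0], "turn": [0, 0, 0]},
    {"delta_pos": [0, 0, 0], "turn": [0, 0, 0]},
    {"delta_pos": [0, 0, -30], "turn": [0, 0, 0]},
    {"delta_pos": [0, 0, -80], "turn": [0, 0, 0]},
    {"delta_pos": [0, 0, -114.5], "turn": [0, 0, 0]},
    {"delta_pos": [0, 0, -114.5], "turn": [0, 0, 0]}
  ],
  "jaw": 100
}}

```text
t: 7.75
position: [595.7, -328.2, 133.8]
orientation: [-3.139, 0.006, 2.866]
wrist_force: [0.9, -0.1, 0.1]
finger_gap: 0.604
gripper_force: 0.0
```

```bash
python3 plan.py 593.6,-326.8,130,164.2 446,13.6,100,134.3 446,13.6,12,134.3; python3 - <<'E'
from h import *
p,d=ctrl.read_camera('scene');cv2.imwrite('pics/s1.png',cv2.resize(p[150:290,80:500],(800,267)))
E
```

```text
t 7.75 [ 595.7 -328.2  133.8] [-179.8    0.4  164.2] gap 56.8 g 0.0 F [ 0.9 -0.1  0.1]
446,13.6,100,134.3 -> [234.7 287.4  30. ] turn 29.9
446,13.6,12,134.3 -> [234.7 287.4 118. ] turn 29.9
```

View pics/s1.png

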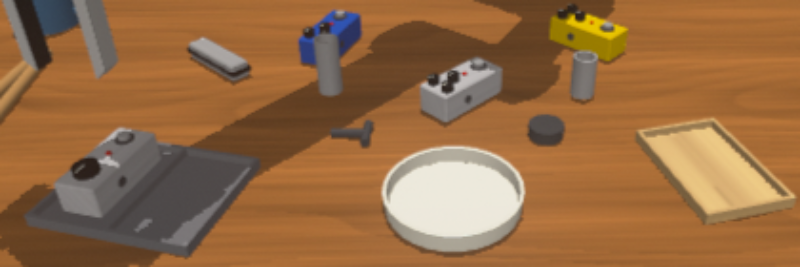

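The scene crop shows pedal one lying flat in the far bay of the grey tray (~110,170), with the key and tin untouched. Next is the aluminium three-knob pedal (crop 460,90).

Request:
{"name": "jog_arm", "arguments": {
  "targets": [
    {"delta_pos": [234.7, 287.4, 30], "turn": [0, 0, 29.9]},
    {"delta_pos": [234.7, 287.4, 30], "turn": [0, 0, 29.9]},
    {"delta_pos": [234.7, 287.4, 30], "turn": [0, 0, 29.9]},
    {"delta_pos": [234.7, 287.4, 30], "turn": [0, 0, 29.9]},
    {"delta_pos": [234.7, 287.4, 30], "turn": [0, 0, 29.9]},
    {"delta_pos": [234.7, 287.4, 30], "turn": [0, 0, 29.9]},
    {"delta_pos": [234.7, 287.4, 30], "turn": [0, 0, 29.9]},
    {"delta_pos": [234.7, 287.4, 30], "turn": [0, 0, 29.9]},
    {"delta_pos": [234.7, 287.4, 60], "turn": [0, 0, 29.9]},
    {"delta_pos": [234.7, 287.4, 100], "turn": [0, 0, 29.9]},
    {"delta_pos": [234.7, 287.4, 118], "turn": [0, 0, 29.9]},
    {"delta_pos": [234.7, 287.4, 118], "turn": [0, 0, 29.9]}
  ],
  "jaw": 92
}}

```text
t: 9.3
position: [445.2, 12.8, 10.4]
orientation: [-3.139, -0.003, 2.342]
wrist_force: [-0.1, -0.1, -0.1]
finger_gap: 0.639
gripper_force: 0.0
```

Request:
{"name": "jog_arm", "arguments": {
  "targets": [
    {"delta_pos": [0, 0, 0], "turn": [0, 0, 0]},
    {"delta_pos": [0, 0, 0], "turn": [0, 0, 0]},
    {"delta_pos": [0, 0, 0], "turn": [0, 0, 0]},
    {"delta_pos": [0, 0, 0], "turn": [0, 0, 0]},
    {"delta_pos": [0, 0, -10], "turn": [0, 0, 0]},
    {"delta_pos": [0, 0, -50], "turn": [0, 0, 0]},
    {"delta_pos": [0, 0, -100], "turn": [0, 0, 0]},
    {"delta_pos": [0, 0, -110], "turn": [0, 0, 0]},
    {"delta_pos": [0, 0, -110], "turn": [0, 0, 0]}
  ],
  "jaw": 255
}}

```text
t: 10.42
position: [445.9, 13.9, 121.8]
orientation: [3.141, 0.0, 2.344]
wrist_force: [0.1, -0.4, -1.2]
finger_gap: 0.447
gripper_force: 25.0
```

```bash
python3 plan.py 446,13.6,122,134.3 615.4,-249.8,122,164.2 615.4,-249.8,15.5,164.2
```

```text
t 10.43 [445.9  13.9 121.8] [180.    0.  134.3] gap 42.0 g 25.0 F [ 0.1 -0.4 -1.2]
615.4,-249.8,122,164.2 -> [-306.8  -62.7    0. ] turn -29.9
615.4,-249.8,15.5,164.2 -> [-306.8  -62.7  106.5] turn -29.9
```

Request:
{"name": "jog_arm", "arguments": {
  "targets": [
    {"delta_pos": [-306.8, -62.7, 0], "turn": [0, 0, -29.9]},
    {"delta_pos": [-306.8, -62.7, 0], "turn": [0, 0, -29.9]},
    {"delta_pos": [-306.8, -62.7, 0], "turn": [0, 0, -29.9]},
    {"delta_pos": [-306.8, -62.7, 0], "turn": [0, 0, -29.9]},
    {"delta_pos": [-306.8, -62.7, 0], "turn": [0, 0, -29.9]},
    {"delta_pos": [-306.8, -62.7, 0], "turn": [0, 0, -29.9]},
    {"delta_pos": [-306.8, -62.7, 0], "turn": [0, 0, -29.9]},
    {"delta_pos": [-306.8, -62.7, 0], "turn": [0, 0, -29.9]},
    {"delta_pos": [-306.8, -62.7, 45], "turn": [0, 0, -29.9]},
    {"delta_pos": [-306.8, -62.7, 85], "turn": [0, 0, -29.9]},
    {"delta_pos": [-306.8, -62.7, 95], "turn": [0, 0, -29.9]},
    {"delta_pos": [-306.8, -62.7, 95], "turn": [0, 0, -29.9]}
  ]
}}

```text
t: 11.92
position: [615.6, -249.0, 27.4]
orientation: [3.141, -0.0, 2.867]
wrist_force: [-0.1, -0.1, 0.1]
finger_gap: 0.441
gripper_force: 25.0
```

Request:
{"name": "jog_arm", "arguments": {
  "targets": [
    {"delta_pos": [0, 0, 4], "turn": [0, 0, 0]},
    {"delta_pos": [0, 0, 8], "turn": [0, 0, 0]},
    {"delta_pos": [0, 0, 10], "turn": [0, 0, 0]},
    {"delta_pos": [0, 0, 11.5], "turn": [0, 0, 0]},
    {"delta_pos": [0, 0, 11.5], "turn": [0, 0, 0]}
  ]
}}

```text
t: 12.55
position: [615.9, -249.9, 17.1]
orientation: [-3.141, -0.0, 2.866]
wrist_force: [-3.1, 1.6, 5.7]
finger_gap: 0.447
gripper_force: 25.0
```

Request:
{"name": "jog_arm", "arguments": {
  "targets": [
    {"delta_pos": [0, 0, 0], "turn": [0, 0, 0]},
    {"delta_pos": [0, 0, 0], "turn": [0, 0, 0]},
    {"delta_pos": [0, 0, 0], "turn": [0, 0, 0]},
    {"delta_pos": [0, 0, -30], "turn": [0, 0, 0]},
    {"delta_pos": [0, 0, -80], "turn": [0, 0, 0]},
    {"delta_pos": [0, 0, -134.5], "turn": [0, 0, 0]},
    {"delta_pos": [0, 0, -134.5], "turn": [0, 0, 0]}
  ],
  "jaw": 100
}}

```text
t: 13.42
position: [618.8, -251.5, 156.4]
orientation: [-3.139, 0.011, 2.866]
wrist_force: [-0.1, 0.6, -0.1]
finger_gap: 0.606
gripper_force: 0.0
```

```bash
python3 plan.py 615.4,-249.8,150,164.2 416.7,-140.4,120,90; python3 - <<'E'
from h import *
p,d=ctrl.read_camera('scene');cv2.imwrite('pics/s2.png',cv2.resize(p[150:290,80:500],(800,267)))
E
```

```text
t 13.43 [ 618.8 -251.5  156.4] [-179.8    0.6  164.2] gap 56.9 g 0.0 F [-0.1  0.6 -0.1]
416.7,-140.4,120,90 -> [221.   51.2  30. ] turn 74.2
```

View pics/s2.png

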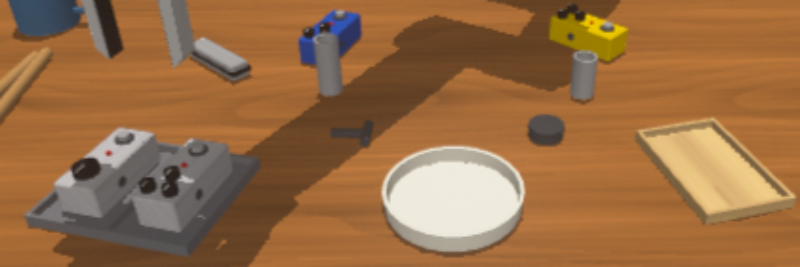

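Both pedals lie flat, one per bay. Next is the long slide.

Request:
{"name": "jog_arm", "arguments": {
  "targets": [
    {"delta_pos": [221, 51.2, 20], "turn": [0, 0, 74.2]},
    {"delta_pos": [221, 51.2, 20], "turn": [0, 0, 74.2]},
    {"delta_pos": [221, 51.2, 20], "turn": [0, 0, 74.2]},
    {"delta_pos": [221, 51.2, 20], "turn": [0, 0, 74.2]},
    {"delta_pos": [221, 51.2, 20], "turn": [0, 0, 74.2]},
    {"delta_pos": [221, 51.2, 20], "turn": [0, 0, 74.2]},
    {"delta_pos": [221, 51.2, 20], "turn": [0, 0, 74.2]},
    {"delta_pos": [221, 51.2, 20], "turn": [0, 0, 74.2]},
    {"delta_pos": [221, 51.2, 30], "turn": [0, 0, 74.2]},
    {"delta_pos": [221, 51.2, 30], "turn": [0, 0, 74.2]}
  ],
  "jaw": 110
}}

```text
t: 14.72
position: [415.9, -139.6, 118.4]
orientation: [-3.139, -0.002, 1.572]
wrist_force: [0.2, -0.2, -0.0]
finger_gap: 0.567
gripper_force: 0.0
```

Request:
{"name": "jog_arm", "arguments": {
  "targets": [
    {"delta_pos": [0, 0, 0], "turn": [0, 0, 0]},
    {"delta_pos": [0, 0, 30], "turn": [0, 0, 0]},
    {"delta_pos": [0, 0, 60], "turn": [0, 0, 0]},
    {"delta_pos": [0, 0, 85], "turn": [0, 0, 0]},
    {"delta_pos": [0, 0, 95], "turn": [0, 0, 0]},
    {"delta_pos": [0, 0, 95], "turn": [0, 0, 0]}
  ]
}}

```text
t: 15.48
position: [416.8, -140.2, 25.0]
orientation: [-3.141, -0.0, 1.571]
wrist_force: [-0.0, -0.9, 1.3]
finger_gap: 0.569
gripper_force: 0.0
```

```bash
python3 plan.py 416.7,-140.4,25,90; python3 - <<'E'
from h import *
p,d=ctrl.read_camera('wrist');cv2.imwrite('pics/w2.png',p)
E
```

```text
t 15.47 [ 416.8 -140.2   25. ] [-180.   -0.   90.] gap 53.5 g 0.0 F [-0.  -0.9  1.3]
```

View pics/w2.png

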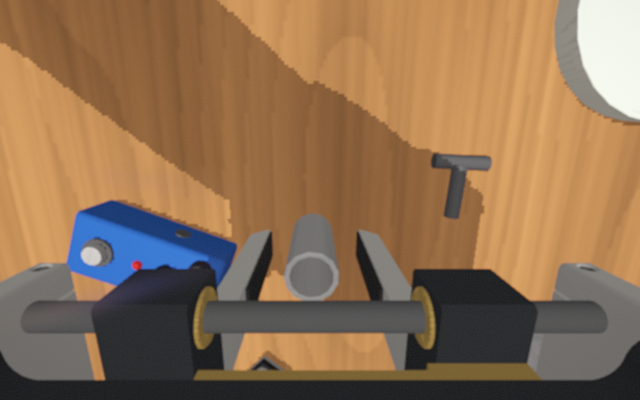

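The slide (312,255) is between the pads and the blue look-alike is clear. Grip and lift.

Request:
{"name": "jog_arm", "arguments": {
  "targets": [
    {"delta_pos": [0, 0, 0], "turn": [0, 0, 0]},
    {"delta_pos": [0, 0, 0], "turn": [0, 0, 0]},
    {"delta_pos": [0, 0, 0], "turn": [0, 0, 0]},
    {"delta_pos": [0, 0, 0], "turn": [0, 0, 0]},
    {"delta_pos": [0, 0, 0], "turn": [0, 0, 0]},
    {"delta_pos": [0, 0, -10], "turn": [0, 0, 0]},
    {"delta_pos": [0, 0, -40], "turn": [0, 0, 0]},
    {"delta_pos": [0, 0, -75], "turn": [0, 0, 0]},
    {"delta_pos": [0, 0, -75], "turn": [0, 0, 0]}
  ],
  "jaw": 255
}}

```text
t: 16.65
position: [418.8, -141.4, 102.8]
orientation: [3.136, 0.004, 1.571]
wrist_force: [0.6, -0.8, -0.9]
finger_gap: 0.285
gripper_force: 25.0
```

```bash
python3 plan.py 416.7,-140.4,100,90 627,-25,100,90
```

```text
t 16.65 [ 418.8 -141.4  102.8] [179.7   0.2  90. ] gap 26.8 g 25.0 F [ 0.6 -0.8 -0.9]
627,-25,100,90 -> [115.4 210.3   0. ] turn 0.0
```

Request:
{"name": "jog_arm", "arguments": {
  "targets": [
    {"delta_pos": [115.4, 210.3, 0], "turn": [0, 0, 0]},
    {"delta_pos": [115.4, 210.3, 0], "turn": [0, 0, 0]},
    {"delta_pos": [115.4, 210.3, 0], "turn": [0, 0, 0]},
    {"delta_pos": [115.4, 210.3, 0], "turn": [0, 0, 0]},
    {"delta_pos": [115.4, 210.3, 0], "turn": [0, 0, 0]},
    {"delta_pos": [115.4, 210.3, 0], "turn": [0, 0, 0]},
    {"delta_pos": [115.4, 210.3, 25], "turn": [0, 0, 0]},
    {"delta_pos": [115.4, 210.3, 50], "turn": [0, 0, 0]},
    {"delta_pos": [115.4, 210.3, 62], "turn": [0, 0, 0]},
    {"delta_pos": [115.4, 210.3, 66], "turn": [0, 0, 0]},
    {"delta_pos": [115.4, 210.3, 66], "turn": [0, 0, 0]}
  ]
}}

```text
t: 18.02
position: [627.4, -25.1, 34.6]
orientation: [3.141, 0.0, 1.571]
wrist_force: [-0.3, -0.6, -1.0]
finger_gap: 0.287
gripper_force: 25.0
```

Request:
{"name": "jog_arm", "arguments": {
  "targets": [
    {"delta_pos": [0, 0, 2], "turn": [0, 0, 0]},
    {"delta_pos": [0, 0, 3.5], "turn": [0, 0, 0]},
    {"delta_pos": [0, 0, 4.5], "turn": [0, 0, 0]},
    {"delta_pos": [0, 0, 4.5], "turn": [0, 0, 0]}
  ]
}}

```text
t: 18.52
position: [627.6, -24.8, 30.5]
orientation: [3.141, 0.0, 1.571]
wrist_force: [-2.6, -0.1, 5.9]
finger_gap: 0.288
gripper_force: 25.0
```

Request:
{"name": "jog_arm", "arguments": {
  "targets": [
    {"delta_pos": [0, 0, 0], "turn": [0, 0, 0]},
    {"delta_pos": [0, 0, 0], "turn": [0, 0, 0]},
    {"delta_pos": [0, 0, 0], "turn": [0, 0, 0]},
    {"delta_pos": [0, 0, -20], "turn": [0, 0, 0]},
    {"delta_pos": [0, 0, -60], "turn": [0, 0, 0]},
    {"delta_pos": [0, 0, -100.5], "turn": [0, 0, 0]},
    {"delta_pos": [0, 0, -100.5], "turn": [0, 0, 0]}
  ],
  "jaw": 110
}}

```text
t: 19.4
position: [630.4, -25.4, 136.0]
orientation: [3.132, 0.002, 1.571]
wrist_force: [0.2, -0.2, -0.3]
finger_gap: 0.569
gripper_force: 0.0
```

```bash
python3 plan.py 627,-25,130,90 434.1,154.3,100,90  434.1,154.3,22,90
```

```text
t 19.4 [630.4 -25.4 136. ] [1.794e+02 1.000e-01 9.000e+01] gap 53.5 g 0.0 F [ 0.2 -0.2 -0.3]
434.1,154.3,100,90 -> [ 179.3 -192.9   30. ] turn 0.0
434.1,154.3,22,90 -> [ 179.3 -192.9  108. ] turn 0.0
```

Request:
{"name": "jog_arm", "arguments": {
  "targets": [
    {"delta_pos": [179.3, -192.9, 10], "turn": [0, 0, 0]},
    {"delta_pos": [179.3, -192.9, 10], "turn": [0, 0, 0]},
    {"delta_pos": [179.3, -192.9, 10], "turn": [0, 0, 0]},
    {"delta_pos": [179.3, -192.9, 10], "turn": [0, 0, 0]},
    {"delta_pos": [179.3, -192.9, 30], "turn": [0, 0, 0]},
    {"delta_pos": [179.3, -192.9, 30], "turn": [0, 0, 0]},
    {"delta_pos": [179.3, -192.9, 40], "turn": [0, 0, 0]},
    {"delta_pos": [179.3, -192.9, 70], "turn": [0, 0, 0]},
    {"delta_pos": [179.3, -192.9, 95], "turn": [0, 0, 0]},
    {"delta_pos": [179.3, -192.9, 108], "turn": [0, 0, 0]},
    {"delta_pos": [179.3, -192.9, 108], "turn": [0, 0, 0]},
    {"delta_pos": [179.3, -192.9, 108], "turn": [0, 0, 0]}
  ]
}}

```text
t: 20.9
position: [435.3, 154.4, 22.9]
orientation: [3.14, -0.0, 1.571]
wrist_force: [-0.7, -0.4, 0.8]
finger_gap: 0.567
gripper_force: 0.0
```

Request:
{"name": "jog_arm", "arguments": {
  "targets": [
    {"delta_pos": [0, 0, 0], "turn": [0, 0, 0]},
    {"delta_pos": [0, 0, 0], "turn": [0, 0, 0]},
    {"delta_pos": [0, 0, 0], "turn": [0, 0, 0]},
    {"delta_pos": [0, 0, 0], "turn": [0, 0, 0]},
    {"delta_pos": [0, 0, 0], "turn": [0, 0, 0]},
    {"delta_pos": [0, 0, -10], "turn": [0, 0, 0]},
    {"delta_pos": [0, 0, -40], "turn": [0, 0, 0]},
    {"delta_pos": [0, 0, -78], "turn": [0, 0, 0]},
    {"delta_pos": [0, 0, -78], "turn": [0, 0, 0]}
  ],
  "jaw": 255
}}

```text
t: 22.02
position: [436.7, 154.7, 103.3]
orientation: [3.134, -0.001, 1.571]
wrist_force: [-0.3, 0.2, -0.3]
finger_gap: 0.282
gripper_force: 25.0
```

```bash
python3 plan.py 434.1,154.3,100,90 627,25,100,90; python3 - <<'E'
from h import *
p,d=ctrl.read_camera('scene');cv2.imwrite('pics/s3.png',cv2.resize(p[90:290,80:500],(800,381)))
E
```

```text
t 22.02 [436.7 154.7 103.3] [179.6  -0.   90. ] gap 26.5 g 25.0 F [-0.3  0.2 -0.3]
627,25,100,90 -> [-129.3  192.9    0. ] turn 0.0
```

View pics/s3.png

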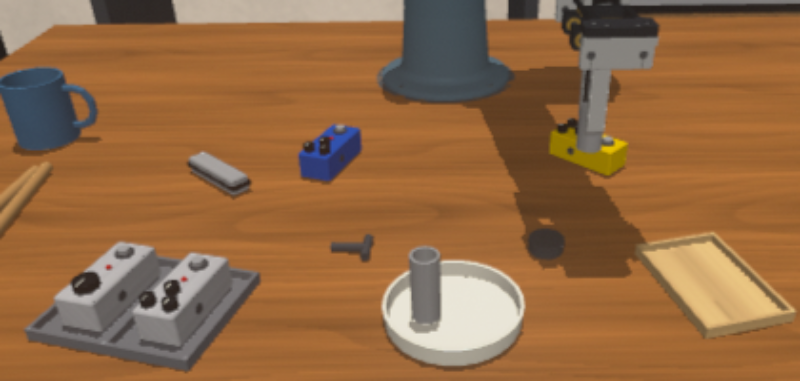

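The long slide stands in the dish (425,285) and the short slide is held in the gripper. Place it.

Request:
{"name": "jog_arm", "arguments": {
  "targets": [
    {"delta_pos": [-129.3, 192.9, 0], "turn": [0, 0, 0]},
    {"delta_pos": [-129.3, 192.9, 0], "turn": [0, 0, 0]},
    {"delta_pos": [-129.3, 192.9, 0], "turn": [0, 0, 0]},
    {"delta_pos": [-129.3, 192.9, 0], "turn": [0, 0, 0]},
    {"delta_pos": [-129.3, 192.9, 0], "turn": [0, 0, 0]},
    {"delta_pos": [-129.3, 192.9, 0], "turn": [0, 0, 0]},
    {"delta_pos": [-129.3, 192.9, 25], "turn": [0, 0, 0]},
    {"delta_pos": [-129.3, 192.9, 50], "turn": [0, 0, 0]},
    {"delta_pos": [-129.3, 192.9, 65], "turn": [0, 0, 0]},
    {"delta_pos": [-129.3, 192.9, 69], "turn": [0, 0, 0]},
    {"delta_pos": [-129.3, 192.9, 69], "turn": [0, 0, 0]}
  ]
}}

```text
t: 23.45
position: [627.2, 25.5, 31.4]
orientation: [3.141, 0.0, 1.571]
wrist_force: [1.1, -0.8, -0.4]
finger_gap: 0.288
gripper_force: 25.0
```

Request:
{"name": "jog_arm", "arguments": {
  "targets": [
    {"delta_pos": [0, 0, 2], "turn": [0, 0, 0]},
    {"delta_pos": [0, 0, 3.5], "turn": [0, 0, 0]},
    {"delta_pos": [0, 0, 4.5], "turn": [0, 0, 0]},
    {"delta_pos": [0, 0, 4.5], "turn": [0, 0, 0]}
  ]
}}

```text
t: 23.95
position: [627.5, 25.1, 27.4]
orientation: [3.141, 0.0, 1.571]
wrist_force: [-2.8, -0.1, 5.1]
finger_gap: 0.284
gripper_force: 25.0
```

Request:
{"name": "jog_arm", "arguments": {
  "targets": [
    {"delta_pos": [0, 0, 0], "turn": [0, 0, 0]},
    {"delta_pos": [0, 0, 0], "turn": [0, 0, 0]},
    {"delta_pos": [0, 0, 0], "turn": [0, 0, 0]},
    {"delta_pos": [0, 0, -20], "turn": [0, 0, 0]},
    {"delta_pos": [0, 0, -60], "turn": [0, 0, 0]},
    {"delta_pos": [0, 0, -103.5], "turn": [0, 0, 0]},
    {"delta_pos": [0, 0, -103.5], "turn": [0, 0, 0]}
  ],
  "jaw": 110
}}

```text
t: 24.82
position: [630.6, 24.8, 136.4]
orientation: [3.131, 0.001, 1.571]
wrist_force: [0.1, -0.4, -0.1]
finger_gap: 0.568
gripper_force: 0.0
```

```bash
python3 plan.py 627,25,130,90 354.6,-287.8,100,47.4  354.6,-287.8,6,47.4
```

```text
t 24.82 [630.6  24.8 136.4] [1.794e+02 1.000e-01 9.000e+01] gap 53.4 g 0.0 F [ 0.1 -0.4 -0.1]
354.6,-287.8,100,47.4 -> [-312.8 -272.4   30. ] turn 42.6
354.6,-287.8,6,47.4 -> [-312.8 -272.4  124. ] turn 42.6
```

Request:
{"name": "jog_arm", "arguments": {
  "targets": [
    {"delta_pos": [-312.8, -272.4, 10], "turn": [0, 0, 42.6]},
    {"delta_pos": [-312.8, -272.4, 10], "turn": [0, 0, 42.6]},
    {"delta_pos": [-312.8, -272.4, 10], "turn": [0, 0, 42.6]},
    {"delta_pos": [-312.8, -272.4, 10], "turn": [0, 0, 42.6]},
    {"delta_pos": [-312.8, -272.4, 30], "turn": [0, 0, 42.6]},
    {"delta_pos": [-312.8, -272.4, 30], "turn": [0, 0, 42.6]},
    {"delta_pos": [-312.8, -272.4, 30], "turn": [0, 0, 42.6]},
    {"delta_pos": [-312.8, -272.4, 30], "turn": [0, 0, 42.6]},
    {"delta_pos": [-312.8, -272.4, 50], "turn": [0, 0, 42.6]},
    {"delta_pos": [-312.8, -272.4, 80], "turn": [0, 0, 42.6]},
    {"delta_pos": [-312.8, -272.4, 80], "turn": [0, 0, 42.6]}
  ]
}}

```text
t: 26.2
position: [354.2, -285.1, 48.2]
orientation: [-3.136, -0.001, 0.829]
wrist_force: [-0.9, 0.7, 0.4]
finger_gap: 0.57
gripper_force: 0.0
```

```bash
python3 plan.py 354.6,-287.8,50,47.4; python3 - <<'E'
from h import *
p,d=ctrl.read_camera('wrist');cv2.imwrite('pics/w3.png',p)
E
```

```text
t 26.2 [ 354.2 -285.1   48.2] [-1.797e+02 -1.000e-01  4.750e+01] gap 53.6 g 0.0 F [-0.9  0.7  0.4]
```

View pics/w3.png

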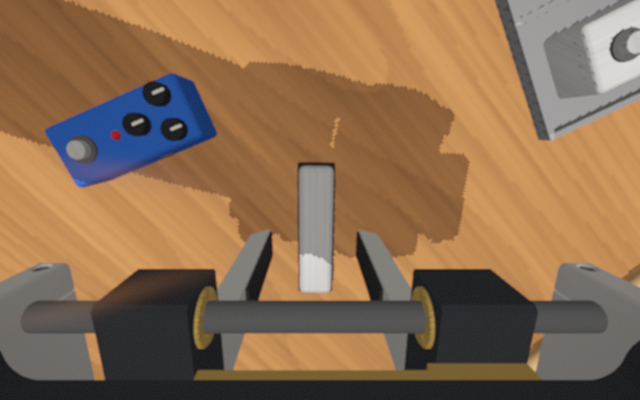

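The harmonica (316,228) is centred between the fingers and aligned. Descend, grip and lift.

Request:
{"name": "jog_arm", "arguments": {
  "targets": [
    {"delta_pos": [0, 0, 0], "turn": [0, 0, 0]},
    {"delta_pos": [0, 0, 25], "turn": [0, 0, 0]},
    {"delta_pos": [0, 0, 38], "turn": [0, 0, 0]},
    {"delta_pos": [0, 0, 44], "turn": [0, 0, 0]},
    {"delta_pos": [0, 0, 44], "turn": [0, 0, 0]}
  ]
}}

```text
t: 26.88
position: [355.0, -287.7, 6.2]
orientation: [-3.142, -0.0, 0.828]
wrist_force: [1.0, -0.2, 0.7]
finger_gap: 0.568
gripper_force: 0.0
```

Request:
{"name": "jog_arm", "arguments": {
  "targets": [
    {"delta_pos": [0, 0, 0], "turn": [0, 0, 0]},
    {"delta_pos": [0, 0, 0], "turn": [0, 0, 0]},
    {"delta_pos": [0, 0, 0], "turn": [0, 0, 0]},
    {"delta_pos": [0, 0, 0], "turn": [0, 0, 0]},
    {"delta_pos": [0, 0, 0], "turn": [0, 0, 0]},
    {"delta_pos": [0, 0, -10], "turn": [0, 0, 0]},
    {"delta_pos": [0, 0, -50], "turn": [0, 0, 0]},
    {"delta_pos": [0, 0, -100], "turn": [0, 0, 0]},
    {"delta_pos": [0, 0, -124], "turn": [0, 0, 0]},
    {"delta_pos": [0, 0, -124], "turn": [0, 0, 0]}
  ],
  "jaw": 255
}}

```text
t: 28.12
position: [355.8, -288.9, 132.3]
orientation: [3.136, 0.001, 0.828]
wrist_force: [-0.3, 0.2, -1.2]
finger_gap: 0.282
gripper_force: 25.0
```

```bash
python3 plan.py 354.6,-287.8,130,47.4 584.5,252.3,130,13.2 584.5,252.3,10,13.2
```

```text
t 28.12 [ 355.8 -288.9  132.3] [1.797e+02 1.000e-01 4.740e+01] gap 26.5 g 25.0 F [-0.3  0.2 -1.2]
584.5,252.3,130,13.2 -> [ 553.2 -196.4    0. ] turn 34.2
584.5,252.3,10,13.2 -> [ 553.2 -196.4  120. ] turn 34.2
```

Request:
{"name": "jog_arm", "arguments": {
  "targets": [
    {"delta_pos": [553.2, -196.4, 0], "turn": [0, 0, 34.2]},
    {"delta_pos": [553.2, -196.4, 0], "turn": [0, 0, 34.2]},
    {"delta_pos": [553.2, -196.4, 0], "turn": [0, 0, 34.2]},
    {"delta_pos": [553.2, -196.4, 0], "turn": [0, 0, 34.2]},
    {"delta_pos": [553.2, -196.4, 0], "turn": [0, 0, 34.2]},
    {"delta_pos": [553.2, -196.4, 0], "turn": [0, 0, 34.2]},
    {"delta_pos": [553.2, -196.4, 0], "turn": [0, 0, 34.2]},
    {"delta_pos": [553.2, -196.4, 0], "turn": [0, 0, 34.2]},
    {"delta_pos": [553.2, -196.4, 0], "turn": [0, 0, 34.2]},
    {"delta_pos": [553.2, -196.4, 0], "turn": [0, 0, 34.2]},
    {"delta_pos": [553.2, -196.4, 0], "turn": [0, 0, 34.2]},
    {"delta_pos": [553.2, -196.4, 0], "turn": [0, 0, 34.2]}
  ]
}}

```text
t: 29.62
position: [583.3, 252.0, 127.9]
orientation: [3.141, 0.004, 0.231]
wrist_force: [0.6, -0.1, -1.3]
finger_gap: 0.282
gripper_force: 25.0
```

Request:
{"name": "jog_arm", "arguments": {
  "targets": [
    {"delta_pos": [0, 0, 0], "turn": [0, 0, 0]},
    {"delta_pos": [0, 0, 50], "turn": [0, 0, 0]},
    {"delta_pos": [0, 0, 90], "turn": [0, 0, 0]},
    {"delta_pos": [0, 0, 105], "turn": [0, 0, 0]},
    {"delta_pos": [0, 0, 113], "turn": [0, 0, 0]},
    {"delta_pos": [0, 0, 116], "turn": [0, 0, 0]},
    {"delta_pos": [0, 0, 118], "turn": [0, 0, 0]},
    {"delta_pos": [0, 0, 119], "turn": [0, 0, 0]},
    {"delta_pos": [0, 0, 119], "turn": [0, 0, 0]}
  ]
}}

```text
t: 30.75
position: [584.9, 252.7, 11.5]
orientation: [-3.142, -0.001, 0.231]
wrist_force: [0.3, -0.0, -0.2]
finger_gap: 0.281
gripper_force: 25.0
```

Request:
{"name": "jog_arm", "arguments": {
  "targets": [
    {"delta_pos": [0, 0, 0.8], "turn": [0, 0, 0]},
    {"delta_pos": [0, 0, 1.5], "turn": [0, 0, 0]},
    {"delta_pos": [0, 0, 1.5], "turn": [0, 0, 0]}
  ]
}}

```text
t: 31.12
position: [584.8, 252.6, 10.3]
orientation: [3.142, -0.0, 0.231]
wrist_force: [-2.7, -1.0, 5.8]
finger_gap: 0.281
gripper_force: 25.0
```

Request:
{"name": "jog_arm", "arguments": {
  "targets": [
    {"delta_pos": [0, 0, 0], "turn": [0, 0, 0]},
    {"delta_pos": [0, 0, 0], "turn": [0, 0, 0]},
    {"delta_pos": [0, 0, 0], "turn": [0, 0, 0]},
    {"delta_pos": [0, 0, -30], "turn": [0, 0, 0]},
    {"delta_pos": [0, 0, -80], "turn": [0, 0, 0]},
    {"delta_pos": [0, 0, -140], "turn": [0, 0, 0]},
    {"delta_pos": [-100, 0, -180], "turn": [0, 0, 0]},
    {"delta_pos": [-200, 0, -180], "turn": [0, 0, 0]},
    {"delta_pos": [-200, 0, -180], "turn": [0, 0, 0]},
    {"delta_pos": [-200, 0, -180], "turn": [0, 0, 0]}
  ],
  "jaw": 150
}}

```text
t: 32.38
position: [387.1, 206.4, 189.3]
orientation: [3.142, -0.0, 0.231]
wrist_force: [0.8, -0.1, 1.0]
finger_gap: 0.412
gripper_force: 0.0
```

```bash
python3 plan.py 0,0,0,0; python3 - <<'E'
from h import *
p,d,W=cloud();cv2.imwrite('pics/f.png',cv2.resize(p[90:315,145:505],(800,500),interpolation=cv2.INTER_CUBIC))
for n,b in dict(key=(350,165,385,195,4,18),tin=(258,162,288,196,8,22)).items():print(n,rect(W,b[:4],*b[4:]))
p,d=ctrl.read_camera('scene');cv2.imwrite('pics/fs.png',cv2.resize(p[140:290,80:510],(800,279)))
E
```

```text
t 32.38 [387.1 206.4 189.3] [180.   -0.   13.3] gap 38.7 g 0.0 F [ 0.8 -0.1  1. ]
key (519.0615234375, -106.76705932617188, 68.82337951660156, 61.89158630371094, 87.88663482666016, np.float64(8.687294322649617), 175)
tin (519.3216552734375, 101.17719268798828, 36.371952056884766, 36.30272674560547, 1.681558609008789, np.float64(14.921666294079255), 258)
```

View pics/f.png

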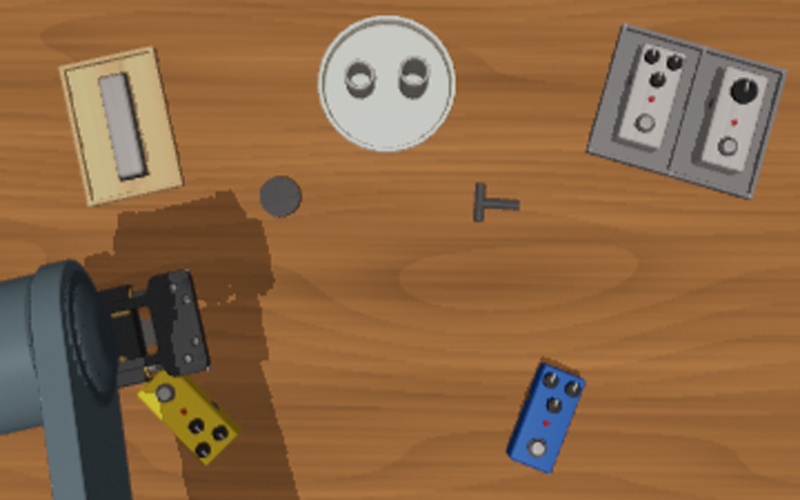

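View pics/fs.png

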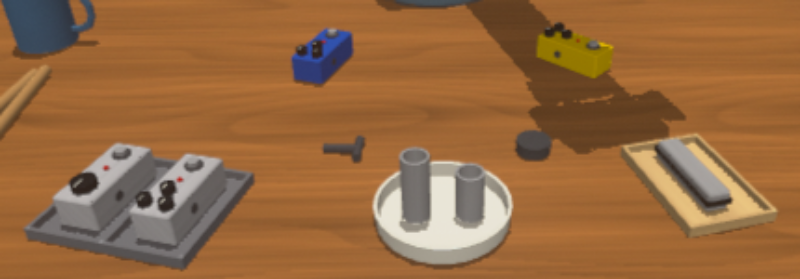

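Everything is in place. Both pedals lie in their bays (650,95 and 735,120), the slides stand in the dish (360,80 and 413,78), and the harmonica lies in the plywood tray (123,125). The key (497,203) and tin (280,196) haven't moved. The robot touches nothing.

```bash
python3 -c "
from plant import ctrl;print(ctrl.job_done())"
```

```text
the job is handed in; nothing more can be done
None
```

I handed the job in at about 32 s with both aluminium pedals in the bay tray (one per bay), both slides upright in the dish and the harmonica flat in the wooden tray; in the final pictures the drum key, pick tin and look-alikes were where they started.

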